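# Thread the pastry rings onto the storage rod and hang them up

### The job

The washed steel pastry rings stand on edge in one of the two small white racks; the wooden napkin rings in the other are not wanted. Take the rod off its stand by the wooden handle, run it through both steel rings from the left, lift them off together, and lay the rod back in the two forks of its stand as it lay before, with both rings hanging between the handle and the far fork. Let go of it.

Things in the scene. Friction and masses are not known exactly. Their poses are not given: they have to be found in the camera images.
- rod_grip (a point): centre of the rod's wooden handle, 24 x 80 x 24 mm (own x, y, z), gripped on its flat sides facing own x. Own y runs along the rod: a bare 10 mm steel rod goes from a brass collar (26 mm across, own y -40 to -44 mm) to the tip at own y -175 mm; a 10 mm tail pin behind the handle ends at +73 mm. 150 g, balance point in the handle. At the start it lies level in the stand's forks, tip to the right (-y).
- stand_rest (a point): where the handle's centre belongs when the rod lies in the fixed stand, 105 mm above the worktop; own y along the laid rod, tip towards own -y. Wooden base 56 x 270 x 12 mm; steel posts at own y +58 mm (takes the tail pin) and -156 mm (takes the rod near its tip), each with a V fork 36 mm wide at the mouth, prongs rising to 14 mm above the laid rod's axis.
- ring_1_centre (a point): centre of the first round steel pastry ring (short open tube, 60 mm across, 52 mm hole, 28 mm wide, 30 g). It stands on edge in a low white rack, centre 51 mm above the worktop; own y = the hole's level axis. The two rings stand in a straight row 37 mm apart, this one on the left (+y), where the rod goes in. A rack of wooden napkin rings stands about 80 mm in front or behind (along x).
- ring_2_centre (a point): centre of the second steel pastry ring, same size, standing on edge in the same white rack 37 mm to the right (-y) of the first; own y = the hole's axis. The fixed rack (50 mm across, 86 mm along the row) reaches only 35 mm high, so the way through both holes and 0.25 m to the left of them is open for a rod held level at 45 to 65 mm above the worktop.
Mind the look-alikes: they are no part of the job. What is shaped like the part that bears ring_2_centre but blue or turquoise is not meant.

How it is judged:
On the way:
1. both steel rings are on the rod and off their rack at the same time (ring centres above 70 mm) (y of ring_1_centre in the frame of rod_grip between -0.175 and -0.042 m and x of ring_1_centre in the frame of rod_grip between -0.03 and 0.03 m and z of ring_1_centre in the frame of rod_grip between -0.03 and 0.03 m and height (world z) of each of ring_1_centre, ring_2_centre above 0.07 m and y of ring_2_centre in the frame of rod_grip between -0.175 and -0.042 m and x of ring_2_centre in the frame of rod_grip between -0.03 and 0.03 m and z of ring_2_centre in the frame of rod_grip between -0.03 and 0.03 m), for 0.2 s.
At the end, for the whole second after the job is handed in: The rod rests in both forks, handle centre within 20 mm along, 10 mm across and in height of its place, within 0.1 rad; both steel rings hang still on it, centres 10 to 35 mm below the rod axis, within 20 mm sideways, 40 to 155 mm from the handle's place towards the tip (y of ring_1_centre in the frame of stand_rest between -0.155 and -0.04 m and x of ring_1_centre in the frame of stand_rest between -0.02 and 0.02 m and z of ring_1_centre in the frame of stand_rest between -0.035 and -0.01 m and linear speed of each of ring_1, ring_2, rod below 0.05 m/s and y of ring_2_centre in the frame of stand_rest between -0.155 and -0.04 m and x of ring_2_centre in the frame of stand_rest between -0.02 and 0.02 m and z of ring_2_centre in the frame of stand_rest between -0.035 and -0.01 m and y of rod_grip in the frame of stand_rest between -0.02 and 0.02 m and x of rod_grip in the frame of stand_rest between -0.01 and 0.01 m and z of rod_grip in the frame of stand_rest between -0.01 and 0.01 m and angle between the y axis of rod_grip and the y axis of stand_rest, either way round below 0.1 rad); the robot touches nothing.
It also fails if it takes over 56 s, if anything falls off the work surface, if the arm or the gripper's body presses on something with over 40 N, if the wrist force passes 120 N, or if a joint passes its speed limit or range.

### The arm

A 6-joint arm with a two-finger parallel gripper is mounted at the origin on a cart in front of the work surface, level with it; the furniture and walls round the work are solid. World frame = base frame: x ahead of the robot, y to its left, z up, the work surface at z = 0. Lengths are in m, angles in rad, forces in N, time in s.
With the tool pointing down it reaches from about 0.3 to 0.775 m from the base axis. Payload 14.6 kg.
Tool frame: the origin (TCP) lies midway between the tips of the shut fingers; the grasp point (between the pads) lies 19 mm behind it (ctrl.pinch_z is the distance from the TCP to the grasp point, in m); z points along the fingers, y is the line along which they close (so a half turn about z gives the same grasp; the last joint's range is limited). The gripper opens to 94 mm and grips with 3 to 60 N. Pads are 16 mm wide; open, the fingers measure 119 mm over their backs; the gripper's body (75 mm by 177 mm) begins 78 mm behind the grasp point.
Start: joints at [1.208, 0.3, 1.521, -0, 1.321, -0.067], TCP at [0.16, 0.526, 0.205] pointing down, gripper open.
Joint ranges: [-3.03, 3.03], [-0.79, 2.21], [0.23, 2.52], [-1.04, 4.18], [0, 3.07], [-2.55, 2.55]. Speed limits (rad/s): [2.22, 2.22, 2.57, 3.14, 3.14, 3.14].

### API

Orientations are given as [roll, pitch, yaw] about the fixed x, y, z axes, in that order (R = Rz(yaw) Ry(pitch) Rx(roll)).
In Python, from station import ctrl gives the robot as it stands.
- The arm moves only by the tool jog_arm, never from a script. Its argument "motion" is a list of rows, each a list of 7 numbers: the shift along the tool's x, y, z in m, then the turn, a rotation vector about the tool's x, y, z in rad, then the opening, from -1 (shut) to 1 (fully open). In form: [[tx, ty, tz, rx, ry, rz, gripper], ...]. A call has 1 to 5 rows; each row shifts and turns the commanded pose from where the row before left it, along the tool's axes as they then stand; what a row does not reach is not made up. A row lasts 1/10 s, in which the tool goes at most 50 mm and 8.59 degrees, less where a joint would pass 70% of its speed; a pose out of reach is approached as far as the arm can. A call is refused whole if a number of a shift passes 0.05 or a number of a turn 0.15, either way. A call with a gripper value outside its range is refused whole. The fingers move at their own pace and stop on an object; "squeeze" is the grip in N (left out, the last holds). Time passes only in rows, so rows that do not move let the fingers close. It gives the time, the measured TCP pose, the force, the opening and the grip force at its end, in the units of the state.
- ctrl.get_obs(): the state, without advancing time (a new reading comes with each control period).
- ctrl.camera(name): name is "side" or "top"; returns the picture (480x640x3 uint8, red, green, blue); there is no depth.
- ctrl.camera_model(name): a dict with "intrinsics" (3x3 intrinsics, pixels), "rvec" (rotation vector, rad) and "tvec" (3), from world to camera coordinates, as OpenCV has them. Camera axes: x right, y down, z forward; pixel columns grow to the right and rows downward; lengths in m; the calibration is good to about 2 mm. A picture is of the moment at which its call begins. camera_model takes no time and is no camera call.
- ctrl.hand_in(): hands the job in; it is judged then, once.
The state is a dict: "time_s": time; "qpos": joint angles; "joint_vel": joint speeds; "tau": joint torques, N m; "ee_pos": TCP position; "eef_rot": TCP orientation; "force": force on the tool from outside, world axes, zero at the start; "moment": the same for the moment, N m; "grip_width": finger opening in m; "grip_force": force on a finger pad.
Only numpy, scipy, OpenCV 4.12 (cv2) and the standard library are available. Lean on these libraries where they do the work, as an engineer would, in place of code of your own. Each camera call takes 0.05 s, during which the arm holds its last target. There are 200 camera calls.

## Working session

There is one attempt and no reset: what is moved stays moved. The work goes in short steps, Python scripts to look and compute and a tool call to move; the robot and the scene stay as the last step left them, time stands still between calls to the robot, and variables do not carry over. Pictures are saved under pics/ and viewed, at most 12 in all, crops included, and the job is handed in when it is done.

Besides the shell and the picture viewer there is one more tool, called after "Call:" as name(argument=value, ...) on one line, values as JSON. jog_arm: Moves the arm, as the interface text tells. Its arguments: {"type":"object","properties":{"motion":{"type":"array"},"squeeze":{"type":"number"}},"required":["motion"]}

```bash
mkdir -p pics; ls; python3 - <<'E'
from station import ctrl
import cv2
for n in("top","side"):
    cv2.imwrite(f"pics/{n}0.png",ctrl.camera(n)[:,:,::-1]); print(ctrl.camera_model(n))
print(ctrl.get_obs(),ctrl.pinch_z)
E
```

```text
pics
{'intrinsics': array([[473.7797477 ,   0.        , 319.08759567],
       [  0.        , 473.7797477 , 234.91105921],
       [  0.        ,   0.        ,   1.        ]]), 'rvec': array([ 2.03908143, -2.18186643,  0.24650291]), 'tvec': array([0.06366471, 0.48212843, 1.08954799])}
{'intrinsics': array([[494.64979171,   0.        , 327.4837463 ],
       [  0.        , 494.64979171, 237.8338468 ],
       [  0.        ,   0.        ,   1.        ]]), 'rvec': array([ 2.15306831, -0.36263836,  0.21272791]), 'tvec': array([-0.44230929,  0.18638926,  1.00284622])}
{'time_s': 0.1, 'qpos': array([ 1.20840700e+00,  3.00410998e-01,  1.52149198e+00, -1.10226648e-05,
        1.32071280e+00, -6.65904066e-02]), 'joint_vel': array([ 1.46512391e-03, -1.46785364e-03,  7.07471692e-04,  9.60571264e-06,
       -6.30478672e-04, -1.39993384e-03]), 'tau': array([-5.06299912e-04, -5.32636499e+01, -3.53287590e+01,  7.08783511e-02,
        2.34219676e-02, -7.81120320e-05]), 'ee_pos': array([0.16024668, 0.52589908, 0.20495699]), 'eef_rot': array([-3.14057108e+00, -5.74269536e-05,  2.84579644e+00]), 'force': array([-0.5038787 , -0.34332288, -0.18423772]), 'moment': array([-0.04080733, -0.00278509, -0.03796567]), 'grip_force': 0.0, 'grip_width': 0.09394873617596582} 0.0188
```

View pics/top0.png

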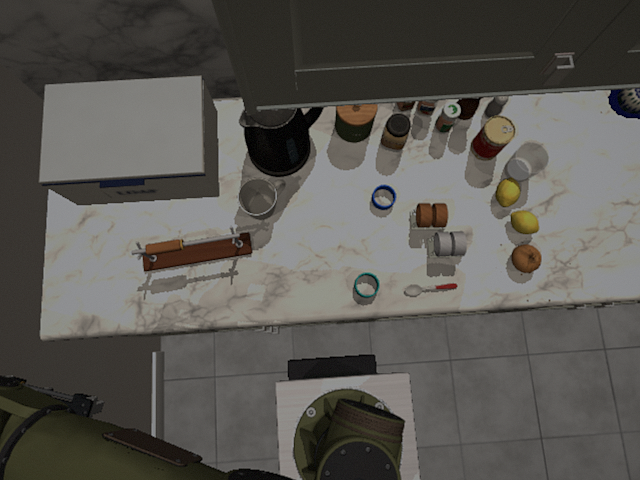

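View pics/side0.png

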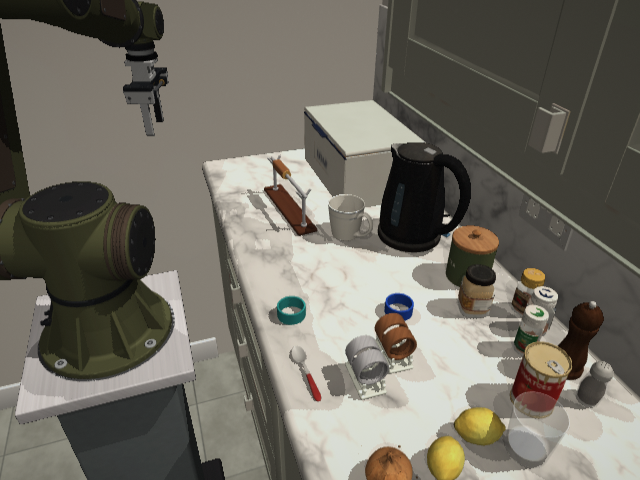

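Top view: the stand runs (145,262)–(250,240) with its handle at about (165,247). The candidates are the grey rings in a rack at (450,243) and the wooden rings in a rack at (432,214). A blue ring at (383,197) and a turquoise one at (366,286) lie loose. The grey steel pair fits the description. I'll confirm it in an enlarged crop.

```bash
python3 - <<'E'
import cv2,numpy as np
t=cv2.imread("pics/top0.png");s=cv2.imread("pics/side0.png")
a=cv2.resize(t[190:275,405:485],(400,425)[::1],interpolation=cv2.INTER_CUBIC) # x5
b=cv2.resize(t[225:280,130:260],(780,330)[::1],interpolation=cv2.INTER_CUBIC)[:, :] # x6
c=cv2.resize(s[305:400,335:425],(400,422),interpolation=cv2.INTER_CUBIC)
cv2.imwrite("pics/c1.png",np.hstack([a,cv2.resize(c,(400,425))]))
d=cv2.resize(s[145:245,250:350],(350,350),interpolation=cv2.INTER_CUBIC)
b=cv2.resize(t[225:280,130:260],(780,330)[:2],interpolation=cv2.INTER_CUBIC)
o=np.zeros((600,800,3),np.uint8);o[:254,:600]=cv2.resize(b,(600,254));o[250:600,:350]=d
cv2.imwrite("pics/c2.png",o)
E
```

```text
(no output)
```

View pics/c1.png

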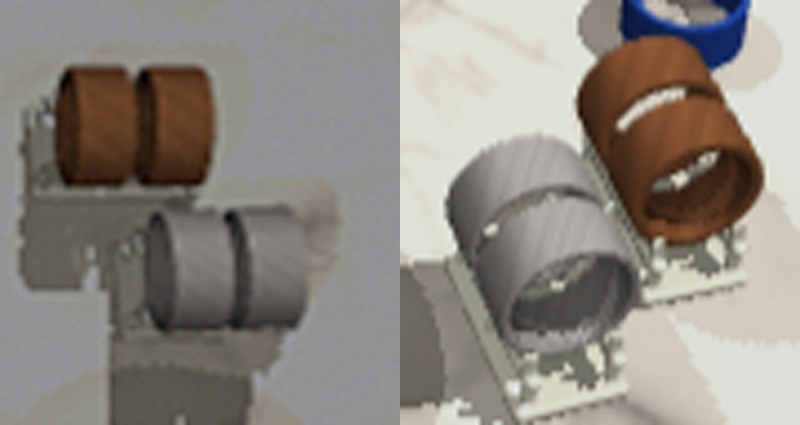

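View pics/c2.png

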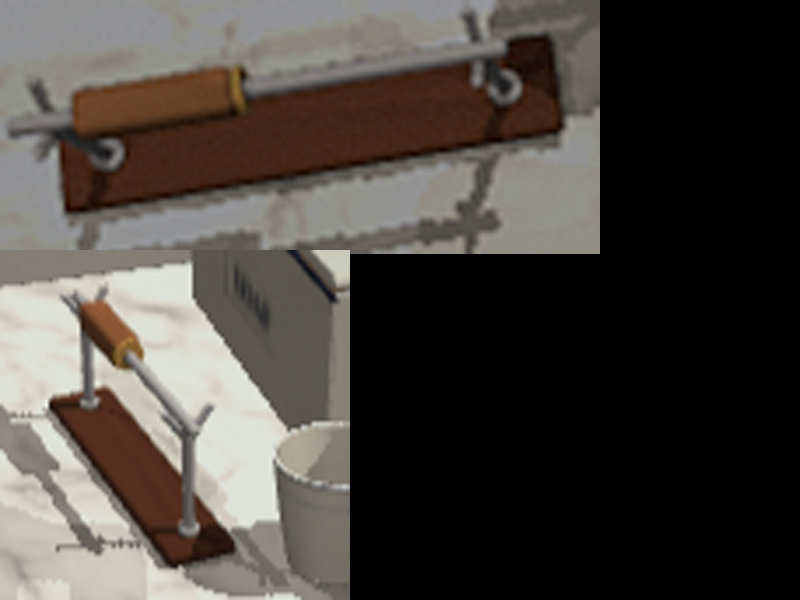

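The crops confirm the grey steel pair (left end, centre and right end at about (437,244), (451,243) and (465,243)). The rod runs from its tail at (132,252) to its tip at (239,235).

```bash
cat > h.py <<'E'
import numpy as np,cv2
from station import ctrl
from scipy.spatial.transform import Rotation as R
def ray(n,px,z):
    m=ctrl.camera_model(n);K=m["intrinsics"];Rm=R.from_rotvec(np.ravel(m["rvec"])).as_matrix()
    c=-Rm.T@np.ravel(m["tvec"]);d=Rm.T@np.linalg.inv(K)@np.array([px[0],px[1],1.])
    return c+d*(z-c[2])/d[2]
def proj(n,p):
    m=ctrl.camera_model(n);return cv2.projectPoints(np.array([p],float),m["rvec"],m["tvec"],m["intrinsics"],None)[0].ravel()
E
python3 - <<'E'
from h import *
np.set_printoptions(precision=4,suppress=True)
C=lambda x,y:(130+x/4.615,225+y/4.615)
tail=ray("top",C(8,126),.105);tip=ray("top",C(505,47),.105);col=ray("top",C(240,88),.105);hl=ray("top",C(74,112),.105)
d=tail-tip;print(tail,tip,np.linalg.norm(d),"yaw of own y from +y",np.arctan2(-d[0],d[1]))
u=d/np.linalg.norm(d);print("centre est",tip+.175*u,tail-.073*u,col+.044*u,hl-.04*u)
D=lambda x,y:(405+x/5,190+y/5)
for a in [(160,212),(165,330),(300,208),(303,328)]: print("ring",ray("top",D(*a),.051))
s=lambda x,y:(250+x/3.5,145+(y-250)/3.5)
print("proj side tail/tip/collar",proj("side",tail),proj("side",tip),proj("side",col),s(72,300),s(190,430),s(128,352))
o=ctrl.get_obs();print(R.from_euler('xyz',o["eef_rot"]).as_matrix())
# side ring end right: hole centre crop (572,292)
print("side right end px",335+(572-400)/4.444,305+292/4.474, "rays", ray("side",(335+172/4.444,305+292/4.474),.051))
E
```

```text
[0.4618 0.46   0.105 ] [0.4854 0.2146 0.105 ] 0.2465224833692841 yaw of own y from +y 0.09555150693004394
centre est [0.4687 0.3888 0.105 ] [0.4688 0.3873 0.105 ] [0.4691 0.3898 0.105 ] [0.4705 0.3879 0.105 ]
ring [ 0.4729 -0.2545  0.051 ]
ring [ 0.4151 -0.2498  0.051 ]
ring [ 0.4703 -0.3225  0.051 ]
ring [ 0.4116 -0.316   0.051 ]
proj side tail/tip/collar [272.1272 158.0165] [305.4768 197.2398] [286.6919 174.8797] (270.57142857142856, 159.28571428571428) (304.2857142857143, 196.42857142857144) (286.57142857142856, 174.14285714285714)
[[-0.9566  0.2915 -0.0004]
 [ 0.2915  0.9566 -0.001 ]
 [ 0.0001 -0.001  -1.    ]]
side right end px 373.7038703870387 370.2659812248547 rays [ 0.4449 -0.3073  0.051 ]
```

Call:
jog_arm(motion=[[0,0,0,0,0,0.148,1],[0,0,0,0,0,0.148,1],[0,0,0,0,0,0.148,1],[0,0,0,0,0,0.148,1],[0,0,0,0,0,0.148,1]])

```text
time_s: 0.6
ee_pos: [0.1603, 0.5259, 0.2051]
eef_rot: [-3.141, 0.0, 2.1]
force: [0.3, -0.1, 0.7]
grip_width: 0.0939
grip_force: 0.0
```

Call:
jog_arm(motion=[[0,0,0,0,0,0.148,1],[0,0,0,0,0,0.148,1],[0,0,0,0,0,0.148,1],[0,0,0,0,0,0,1]])

```text
time_s: 1.0
ee_pos: [0.1603, 0.526, 0.2051]
eef_rot: [-3.141, 0.001, 1.659]
force: [-0.5, -0.5, -0.2]
grip_width: 0.094
grip_force: 0.0
```

```bash
cat >> h.py <<'E'
def to(x,y,z,yaw):
    "tool-frame shift from measured pose to target TCP pose (tool down), and turn"
    o=ctrl.get_obs();Rm=R.from_euler('xyz',o["eef_rot"])
    Rt=R.from_euler('xyz',[np.pi,0,yaw])
    print("t",round(o["time_s"],2),"ee",o["ee_pos"].round(4),o["eef_rot"].round(4),"shift",Rm.inv().apply(np.array([x,y,z])-o["ee_pos"]).round(4),"turn",(Rm.inv()*Rt).as_rotvec().round(4),"F",o["force"].round(1),"w",o["grip_width"].round(4),o["grip_force"])
E
python3 - <<'E'
from h import *
for p in [(53,202),(75,203),(218,195)]: print("box bottom",ray("top",p,0).round(3))
for z in(.1,.15,.2): print(z,ray("top",(41,182),z).round(3),ray("top",(203,174),z).round(3))
# box top-front corners from side: near right-front corner (350,152), far-left front (305,105)
for z in (.1,.15,.2): print(z,ray("side",(350,153),z).round(3),ray("side",(305,106),z).round(3))
print("mug",ray("top",(258,200),.09).round(3))
to(.469,.3885,.2,1.666)
E
```

```text
box bottom [0.629 0.703 0.   ]
box bottom [0.622 0.647 0.   ]
box bottom [0.619 0.282 0.   ]
0.1 [0.646 0.678 0.1  ] [0.641 0.297 0.1  ]
0.15 [0.627 0.649 0.15 ] [0.622 0.285 0.15 ]
0.2 [0.608 0.62  0.2  ] [0.603 0.274 0.2  ]
0.1 [0.694 0.433 0.1  ] [0.686 0.856 0.1  ]
0.15 [0.652 0.334 0.15 ] [0.644 0.723 0.15 ]
0.2 [0.61  0.234 0.2  ] [0.603 0.59  0.2  ]
mug [0.571 0.17  0.09 ]Traceback (most recent call last):
  File "<stdin>", line 7, in <module>
  File "h.py", line 14, in to
    print("t",round(o["time_s"],2),"ee",o["ee_pos"].round(4),o["eef_rot"].round(4),"shift",Rm.inv().apply(np.array([x,y,z])-o["ee_pos"]).round(4),"turn",(Rm.inv()*Rt).as_rotvec().round(4),"F",o["force"].round(1),"w",o["grip_width"].round(4),o["grip_force"])
                                                                                                                                                                                                                        ^^^^^^^^^^^^^^^^^^^^^
AttributeError: 'float' object has no attribute 'round'
```

Call:
jog_arm(motion=[[-0.0164,0.0296,0,0,0,0,1],[-0.0164,0.0296,0,0,0,0,1],[-0.0164,0.0296,0,0,0,0,1],[-0.0164,0.0296,0,0,0,0,1],[-0.0164,0.0296,0,0,0,0,1]])

```text
time_s: 1.5
ee_pos: [0.3163, 0.4572, 0.2053]
eef_rot: [-3.141, 0.0, 1.667]
force: [0.3, 0.2, -0.5]
grip_width: 0.0941
grip_force: 0.0
```

Call:
jog_arm(motion=[[-0.0164,0.0296,0,0,0,0,1],[-0.0164,0.0296,0,0,0,0,1],[-0.0164,0.0296,0,0,0,0,1],[-0.0164,0.0296,0,0,0,0,1],[-0.0164,0.0296,0,0,0,0,1]])

```text
time_s: 2.0
ee_pos: [0.4712, 0.3889, 0.2053]
eef_rot: [-3.141, 0.0, 1.667]
force: [0.1, -0.1, -0.6]
grip_width: 0.0941
grip_force: 0.0
```

Call:
jog_arm(motion=[[0,0,0.01,0,0,0,1],[0,0,0.01,0,0,0,1],[0,0,0,0,0,0,1]])

```text
time_s: 2.3
ee_pos: [0.4687, 0.3897, 0.1835]
eef_rot: [-3.139, 0.002, 1.665]
force: [0.2, -0.3, -0.1]
grip_width: 0.0945
grip_force: 0.0
```

```bash
sed -i 's/o\["grip_width"\].round(4)/round(o["grip_width"],4)/' h.py; python3 - <<'E'
from h import *
to(.469,.3885,.086,1.666)
cv2.imwrite("pics/s1.png",np.vstack([cv2.resize(ctrl.camera("side")[60:260,200:420,::-1],(660,600))]))
E
```

```text
t 2.3 ee [0.4687 0.3897 0.1835] [-3.1388e+00  1.5000e-03  1.6645e+00] shift [-0.001   0.0004  0.0975] turn [-0.0028  0.0015 -0.0015] F [ 0.2 -0.3 -0.1] w 0.0945 0.0
```

View pics/s1.png

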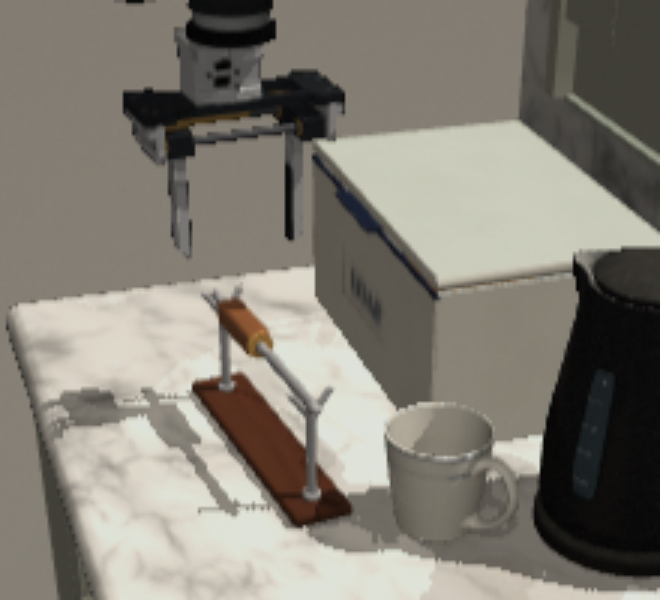

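The fingers straddle the handle (handle at about (245,325) in the crop) with the box clear. I'll descend and grip.

Call:
jog_arm(motion=[[0,0,0.0195,0,0,0,1],[0,0,0.0195,0,0,0,1],[0,0,0.0195,0,0,0,1],[0,0,0.0195,0,0,0,1],[-0.001,0,0.0195,0,0,0,1]])

```text
time_s: 2.85
ee_pos: [0.4694, 0.3895, 0.0878]
eef_rot: [3.141, -0.0, 1.664]
force: [0.2, -0.5, 0.3]
grip_width: 0.0938
grip_force: 0.0
```

Call:
jog_arm(motion=[[0,0,0,0,0,0,0],[0,0,0,0,0,0,-0.3],[0,0,0,0,0,0,-0.5],[0,0,0,0,0,0,-0.7],[0,0,0,0,0,0,-1]], squeeze=50)

```text
time_s: 3.35
ee_pos: [0.4703, 0.3889, 0.0887]
eef_rot: [3.141, -0.001, 1.662]
force: [-0.6, 0.9, -0.7]
grip_width: 0.0572
grip_force: 0.0
```

Call:
jog_arm(motion=[[0,0,0,0,0,0,-1],[0,0,0,0,0,0,-1],[0,0,0,0,0,0,-1]])

```text
time_s: 3.65
ee_pos: [0.4701, 0.3887, 0.088]
eef_rot: [-3.142, 0.0, 1.662]
force: [-0.1, -0.5, 0.2]
grip_width: 0.0331
grip_force: 0.0
```

Call:
jog_arm(motion=[[0,0,0,0,0,0,-1],[0,0,0,0,0,0,-1],[0,0,0,0,0,0,-1],[0,0,0,0,0,0,-1]])

```text
time_s: 4.05
ee_pos: [0.4695, 0.3886, 0.0878]
eef_rot: [-3.14, 0.0, 1.662]
force: [-4.8, -1.1, 0.7]
grip_width: 0.0234
grip_force: 50.0
```

Call:
jog_arm(motion=[[0,0,-0.01,0,0,0,-1],[0,0,-0.02,0,0,0,-1],[0,0,-0.025,0,0,0,-1],[0,0,-0.025,0,0,0,-1],[0,0,-0.02,0,0,0,-1]])

```text
time_s: 4.55
ee_pos: [0.4705, 0.3888, 0.1902]
eef_rot: [3.14, -0.001, 1.662]
force: [0.9, -0.0, -2.4]
grip_width: 0.0238
grip_force: 50.0
```

```bash
python3 - <<'E'
from h import *
to(.445,-.02,.188,1.526)
im=ctrl.camera("side")[:,:,::-1]
cv2.imwrite("pics/s2.png",cv2.resize(im[60:260,200:420],(660,600)))
E
```

```text
t 4.55 ee [0.4705 0.3888 0.1902] [ 3.1398e+00 -9.0000e-04  1.6616e+00] shift [-0.4048 -0.0624  0.0018] turn [ 0.0017 -0.001   0.1356] F [ 0.9 -0.  -2.4] w 0.0238 49.97023522853851
```

View pics/s2.png

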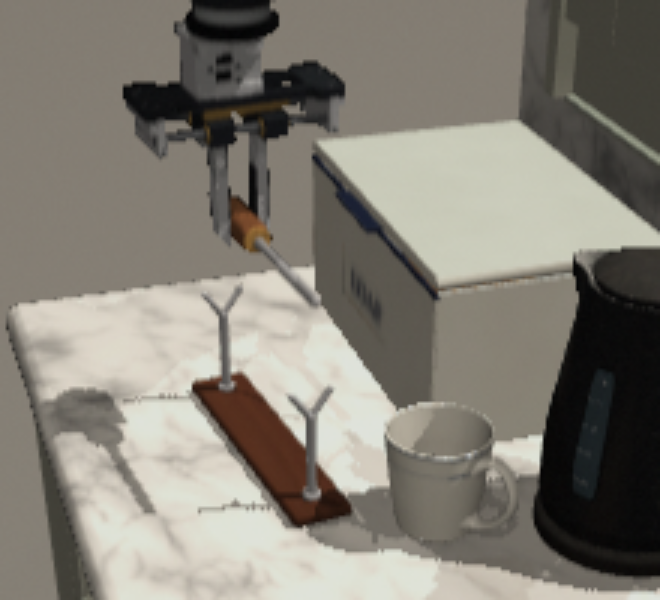

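The rod is held cleanly (handle at (248,225), tip at (318,300)) and the stand is empty. I'll carry it over to the left of the rings.

Call:
jog_arm(motion=[[-0.02,-0.003,0,0,0,0,-1],[-0.035,-0.0054,0,0,0,0,-1],[-0.035,-0.0054,0,0,0,0,-1],[-0.035,-0.0054,0,0,0,0,-1],[-0.035,-0.0054,0,0,0,0,-1]])

```text
time_s: 5.1
ee_pos: [0.4599, 0.2257, 0.1878]
eef_rot: [3.141, 0.0, 1.662]
force: [1.0, -0.8, -1.1]
grip_width: 0.023
grip_force: 50.0
```

Call:
jog_arm(motion=[[-0.035,-0.0054,0,0,0,0,-1],[-0.035,-0.0054,0,0,0,0,-1],[-0.035,-0.0054,0,0,0,0,-1],[-0.035,-0.0054,0,0,0,0,-1],[-0.035,-0.0054,0,0,0,0,-1]])

```text
time_s: 5.6
ee_pos: [0.4489, 0.0489, 0.188]
eef_rot: [3.141, 0.0, 1.662]
force: [0.3, 0.0, -2.7]
grip_width: 0.0237
grip_force: 50.0
```

Call:
jog_arm(motion=[[-0.035,-0.0054,0,0,0,0,-1],[-0.035,-0.0054,0,0,0,0,-1],[0,0,0.02,0,0,0.07,-1],[0,0,0.03,0,0,0.065,-1],[0,0,0.03,0,0,0,-1]])

```text
time_s: 6.1
ee_pos: [0.4448, -0.0207, 0.1072]
eef_rot: [3.14, 0.0, 1.524]
force: [1.6, 0.1, -2.1]
grip_width: 0.0234
grip_force: 50.0
```

Call:
jog_arm(motion=[[0,0,0.02,0,0,0,-1],[0,0,0,0,0,0,-1],[0,0,0,0,0,0,-1]])

```text
time_s: 6.4
ee_pos: [0.445, -0.0204, 0.0885]
eef_rot: [3.141, 0.0, 1.527]
force: [-0.6, 0.4, -1.4]
grip_width: 0.0239
grip_force: 50.0
```

```bash
python3 - <<'E'
from h import *
to(.445,-.02,.038,1.526)
a=ctrl.camera("side")[:,:,::-1];b=ctrl.camera("top")[:,:,::-1]
cv2.imwrite("pics/s3.png",np.hstack([cv2.resize(a[230:410,270:450],(400,400)),cv2.resize(b[180:290,330:490],(400,275)) if 0 else np.pad(cv2.resize(b[180:290,330:490],(400,275)),((0,125),(0,0),(0,0)))]))
E
```

```text
t 6.4 ee [ 0.445  -0.0204  0.0885] [3.1413e+00 1.0000e-04 1.5267e+00] shift [ 0.0004 -0.      0.0505] turn [0.0003 0.0001 0.0007] F [-0.6  0.4 -1.4] w 0.0239 49.970263838768005
```

View pics/s3.png

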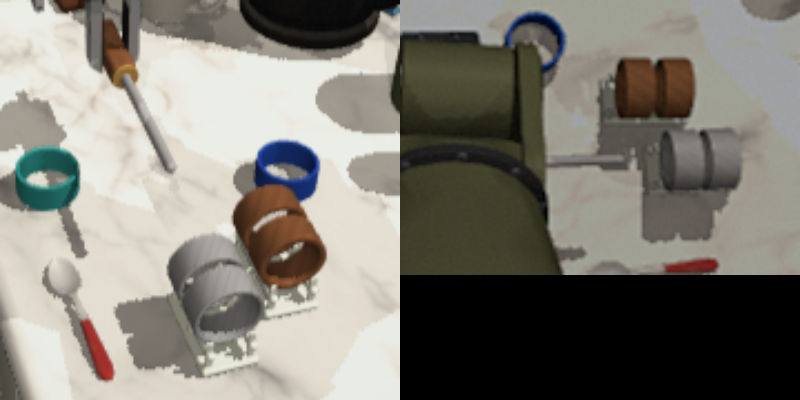

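```bash
python3 - <<'E'
from h import *
T=(418.8,243.6);S=(346.9,305.4)
def P(n):
    m=ctrl.camera_model(n);return m["intrinsics"]@np.c_[R.from_rotvec(np.ravel(m["rvec"])).as_matrix(),np.ravel(m["tvec"])]
X=cv2.triangulatePoints(P("top"),P("side"),np.array(T),np.array(S)).ravel();print("tip",(X[:3]/X[3]).round(4))
u=np.array([-.0436,.999]) ; u=np.array([.0436,.999])
print("expected tip",np.array([.445,-.0204])-.175*u)
# ring axis ends, side crop: near hole centre (229,309), top silhouette corners
s=(270+229/2.222,230+309/2.222);print(ray("side",s,.051),proj("side",[.4425-.0015,-.319,.051]),s)
for a in [(664,136),(667,188),(737,130),(740,187)]: print(ray("top",(330+(a[0]-400)/2.5,180+a[1]/2.5),.051).round(4))
E
```

```text
tip [ 0.4372 -0.194   0.1072]
expected tip [ 0.43737  -0.195225]
[ 0.44490337 -0.30448598  0.051     ] [374.41085924 375.90504218] (373.06030603060304, 369.0639063906391)
[ 0.4682 -0.2505  0.051 ]
[ 0.4172 -0.2471  0.051 ]
[ 0.4693 -0.3219  0.051 ]
[ 0.4134 -0.3172  0.051 ]
```

Tip triangulated at (0.437, -0.194, 0.107), so the rod is level. I'll shift +9 mm in x, lower 53 mm, then thread.

Call:
jog_arm(motion=[[0,0.009,0.018,0,0,0,-1],[0,0,0.018,0,0,0,-1],[0,0,0.017,0,0,0,-1],[0,0,0,0,0,0,-1],[0,0,0,0,0,0,-1]])

```text
time_s: 7.0
ee_pos: [0.4543, -0.0207, 0.036]
eef_rot: [3.14, 0.0, 1.527]
force: [0.3, -0.7, -2.2]
grip_width: 0.0236
grip_force: 50.0
```

Call:
jog_arm(motion=[[-0.015,0,0,0,0,0,-1],[-0.015,0,0,0,0,0,-1],[-0.015,0,0,0,0,0,-1],[-0.015,0,0,0,0,0,-1],[-0.015,0,0,0,0,0,-1]])

```text
time_s: 7.5
ee_pos: [0.4512, -0.0965, 0.0366]
eef_rot: [3.139, 0.001, 1.527]
force: [0.5, -0.1, -2.2]
grip_width: 0.0238
grip_force: 50.0
```

```bash
python3 - <<'E'
from h import *
to(.446,-.195,.0355,1.526)
a=ctrl.camera("side")[:,:,::-1];b=ctrl.camera("top")[:,:,::-1]
cv2.imwrite("pics/s4.png",np.hstack([cv2.resize(a[250:400,310:460],(400,400)),np.pad(cv2.resize(b[190:290,390:490],(400,400)),((0,0),(0,0),(0,0)))]))
E
```

```text
t 7.5 ee [ 0.4512 -0.0965  0.0366] [3.1392e+00 6.0000e-04 1.5269e+00] shift [-0.0987 -0.0009  0.0011] turn [0.0024 0.0006 0.0009] F [ 0.5 -0.1 -2.2] w 0.0238 49.97076094150543
```

View pics/s4.png

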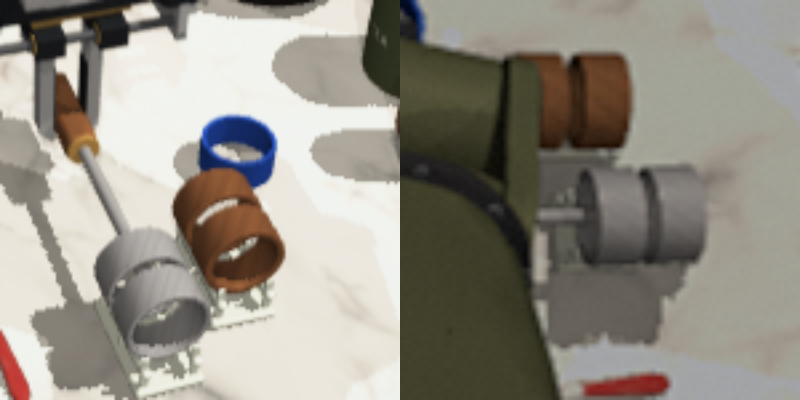

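The rod has entered the first ring (side crop (125,230)) and is centred on the hole in the top view at (585,215). I'll push on.

Call:
jog_arm(motion=[[-0.018,0,0,0,0,0,-1],[-0.018,0,0,0,0,0,-1],[-0.018,0,0,0,0,0,-1]])

```text
time_s: 7.9
ee_pos: [0.4486, -0.1498, 0.036]
eef_rot: [3.14, 0.0, 1.527]
force: [-0.1, 0.4, -1.7]
grip_width: 0.0238
grip_force: 50.0
```

Call:
jog_arm(motion=[[-0.018,0,0,0,0,0,-1],[-0.018,0,0,0,0,0,-1],[-0.008,0,0,0,0,0,-1],[0,0,0,0,0,0,-1]])

```text
time_s: 8.3
ee_pos: [0.4464, -0.1938, 0.0355]
eef_rot: [3.141, 0.0, 1.526]
force: [-0.0, 0.9, -2.1]
grip_width: 0.0237
grip_force: 50.0
```

Call:
jog_arm(motion=[[0,0,-0.008,0,0,0,-1],[0,0,-0.008,0,0,0,-1],[0,0,-0.008,0,0,0,-1],[0,0,-0.008,0,0,0,-1],[0,0,-0.008,0,0,0,-1]])

```text
time_s: 8.8
ee_pos: [0.4462, -0.1933, 0.0758]
eef_rot: [3.141, 0.0, 1.527]
force: [-0.2, 0.7, -2.3]
grip_width: 0.0236
grip_force: 50.0
```

Call:
jog_arm(motion=[[0,0,-0.01,0,0,0,-1],[0,0,-0.015,0,0,0,-1],[0,0,-0.015,0,0,0,-1],[0,0,-0.015,0,0,0,-1],[0,0,-0.015,0,0,0,-1]])

```text
time_s: 9.3
ee_pos: [0.446, -0.1935, 0.1461]
eef_rot: [3.142, 0.0, 1.527]
force: [0.5, 0.1, -1.2]
grip_width: 0.0236
grip_force: 50.0
```

```bash
python3 - <<'E'
from h import *
to(.4745,-.02,.21,1.662)
a=ctrl.camera("side")[:,:,::-1]
cv2.imwrite("pics/s5.png",cv2.resize(a[220:400,280:460],(600,600)))
E
```

```text
t 9.3 ee [ 0.446  -0.1935  0.1461] [3.1415 0.     1.5267] shift [ 0.1746  0.0208 -0.0639] turn [ 1.000e-04  0.000e+00 -1.353e-01] F [ 0.5  0.1 -1.2] w 0.0236 49.970043897628784
```

View pics/s5.png

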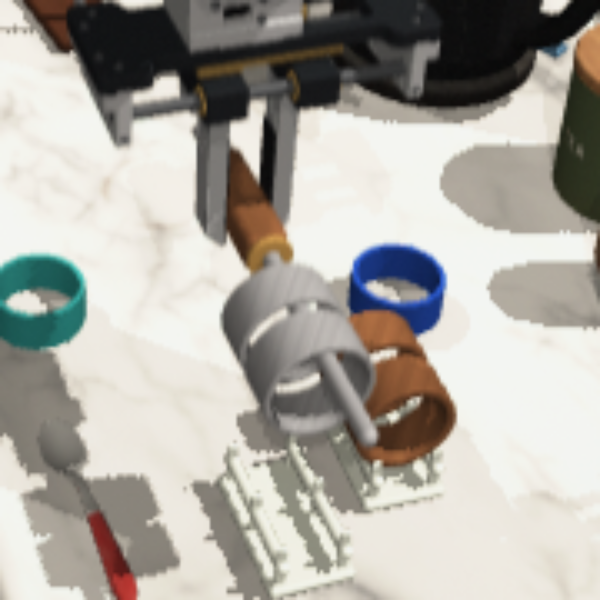

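Both steel rings hang on the rod (centres about (280,330) and (310,370)) and the rack is empty. I'll carry them back gently.

Call:
jog_arm(motion=[[0,0,-0.014,0,0,-0.02,-1],[0,0,-0.014,0,0,-0.035,-1],[0,0,-0.014,0,0,-0.04,-1],[0,0,-0.008,0,0,-0.025,-1],[0,0,-0.004,0,0,-0.015,-1]])

```text
time_s: 9.85
ee_pos: [0.4462, -0.1936, 0.1994]
eef_rot: [3.141, 0.0, 1.663]
force: [-0.6, -0.3, -2.5]
grip_width: 0.0236
grip_force: 50.0
```

Call:
jog_arm(motion=[[0.004,0.0005,0,0,0,0,-1],[0.008,0.001,0,0,0,0,-1],[0.012,0.0016,0,0,0,0,-1],[0.016,0.0021,0,0,0,0,-1],[0.02,0.0026,0,0,0,0,-1]])

```text
time_s: 10.35
ee_pos: [0.4482, -0.1318, 0.1985]
eef_rot: [-3.141, -0.0, 1.661]
force: [0.4, 0.1, -2.8]
grip_width: 0.0236
grip_force: 50.0
```

Call:
jog_arm(motion=[[0.024,0.0032,0,0,0,0,-1],[0.024,0.0032,0,0,0,0,-1],[0.024,0.0032,0,0,0,0,-1],[0.024,0.0032,0,0,0,0,-1],[0.024,0.0032,0,0,0,0,-1]])

```text
time_s: 10.85
ee_pos: [0.453, -0.0103, 0.1986]
eef_rot: [-3.141, -0.0, 1.662]
force: [-0.3, -0.6, -2.6]
grip_width: 0.0238
grip_force: 50.0
```

Call:
jog_arm(motion=[[0.024,0.0032,0,0,0,0,-1],[0.024,0.0032,0,0,0,0,-1],[0.024,0.0032,0,0,0,0,-1],[0.024,0.0032,0,0,0,0,-1],[0.024,0.0032,0,0,0,0,-1]])

```text
time_s: 11.35
ee_pos: [0.4579, 0.1107, 0.1986]
eef_rot: [-3.141, -0.0, 1.662]
force: [0.1, -1.1, -2.9]
grip_width: 0.0236
grip_force: 50.0
```

Call:
jog_arm(motion=[[0.024,0.0032,0,0,0,0,-1],[0.024,0.0032,0,0,0,0,-1],[0.024,0.0032,0,0,0,0,-1],[0.024,0.0032,0,0,0,0,-1],[0.024,0.0032,0,0,0,0,-1]])

```text
time_s: 11.85
ee_pos: [0.4627, 0.2315, 0.1986]
eef_rot: [-3.141, 0.0, 1.662]
force: [0.6, 0.4, -2.6]
grip_width: 0.0238
grip_force: 50.0
```

Call:
jog_arm(motion=[[0.024,0.0032,0,0,0,0,-1],[0.024,0.0032,0,0,0,0,-1],[0.024,0.0032,0,0,0,0,-1],[0.02,0.0026,0,0,0,0,-1],[0.016,0.0021,0,0,0,0,-1]])

```text
time_s: 12.35
ee_pos: [0.467, 0.3404, 0.1984]
eef_rot: [-3.141, 0.0, 1.663]
force: [-0.2, -0.5, -2.3]
grip_width: 0.0236
grip_force: 50.0
```

```bash
python3 - <<'E'
from h import *
to(.4695,.3886,.0878,1.662)
E
```

```text
t 12.35 ee [0.467  0.3404 0.1984] [-3.1408e+00  2.0000e-04  1.6626e+00] shift [0.0478 0.007  0.1106] turn [-0.0008  0.0002  0.0006] F [-0.2 -0.5 -2.3] w 0.0236 49.96978998184204
```

Call:
jog_arm(motion=[[0.016,0.0024,0,0,0,0,-1],[0.014,0.002,0,0,0,0,-1],[0.01,0.0014,0,0,0,0,-1],[0.006,0.001,0,0,0,0,-1],[0.002,0.0003,0.004,0,0,0,-1]])

```text
time_s: 12.85
ee_pos: [0.4708, 0.3876, 0.1951]
eef_rot: [3.141, -0.0, 1.662]
force: [-0.1, -0.3, -2.3]
grip_width: 0.0234
grip_force: 50.0
```

Call:
jog_arm(motion=[[0,0,0.01,0,0,0,-1],[0,0,0.014,0,0,0,-1],[0,0,0.016,0,0,0,-1],[0,0,0.012,0,0,0,-1],[0,0,0.005,0,0,0,-1]])

```text
time_s: 13.35
ee_pos: [0.4702, 0.3864, 0.136]
eef_rot: [-3.14, 0.001, 1.661]
force: [0.6, 0.0, -2.4]
grip_width: 0.0241
grip_force: 50.0
```

Call:
jog_arm(motion=[[0,0,0,0,0,0,-1],[0,0,0,0,0,0,-1]])

```text
time_s: 13.55
ee_pos: [0.4709, 0.3872, 0.1384]
eef_rot: [3.141, -0.0, 1.662]
force: [0.3, 0.1, -2.1]
grip_width: 0.0234
grip_force: 50.0
```

```bash
python3 - <<'E'
from h import *
to(.4695,.3886,.0878,1.662)
a=ctrl.camera("side")[:,:,::-1]
cv2.imwrite("pics/s6.png",cv2.resize(a[90:260,220:390],(600,600)))
E
```

```text
t 13.55 ee [0.4709 0.3872 0.1384] [ 3.1410e+00 -4.0000e-04  1.6617e+00] shift [ 0.0015 -0.0013  0.0506] turn [ 0.0006 -0.0004 -0.0003] F [ 0.3  0.1 -2.1] w 0.0234 49.970170855522156
```

View pics/s6.png

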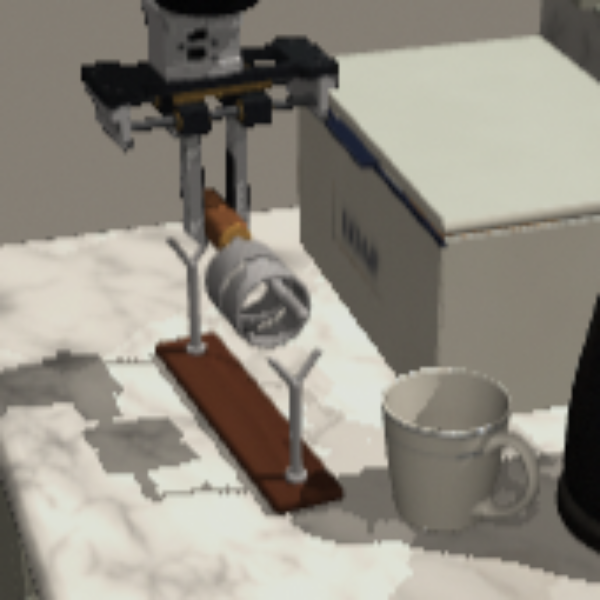

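Both rings (about (245,285) and (270,310)) hang between the handle and the far fork, and the rod lines up over the forks. I'll lower it.

Call:
jog_arm(motion=[[0.0015,-0.0013,0.01,0,0,0,-1],[0,0,0.012,0,0,0,-1],[0,0,0.01,0,0,0,-1],[0,0,0.007,0,0,0,-1],[0,0,0.005,0,0,0,-1]])

```text
time_s: 14.1
ee_pos: [0.4691, 0.3883, 0.0929]
eef_rot: [-3.141, 0.001, 1.662]
force: [0.1, -0.4, -2.5]
grip_width: 0.0234
grip_force: 50.0
```

Call:
jog_arm(motion=[[0,0,0.004,0,0,0,-1],[0,0,0.0025,0,0,0,-1],[0,0,0,0,0,0,-1],[0,0,0,0,0,0,-1]])

```text
time_s: 14.5
ee_pos: [0.4694, 0.3885, 0.0879]
eef_rot: [3.141, -0.0, 1.662]
force: [-0.6, -1.5, 0.7]
grip_width: 0.0237
grip_force: 50.0
```

```bash
python3 - <<'E'
from h import *
to(.4695,.3886,.0878,1.662)
E
```

```text
t 14.5 ee [0.4694 0.3885 0.0879] [ 3.141e+00 -2.000e-04  1.662e+00] shift [0.0001 0.0001 0.0001] turn [ 0.0006 -0.0002  0.    ] F [-0.6 -1.5  0.7] w 0.0237 49.993776082992554
```

Call:
jog_arm(motion=[[0,0,0,0,0,0,-0.4],[0,0,0,0,0,0,-0.3],[0,0,0,0,0,0,-0.1],[0,0,0,0,0,0,0.1],[0,0,0,0,0,0,0.3]])

```text
time_s: 15.0
ee_pos: [0.4693, 0.3885, 0.0875]
eef_rot: [3.142, -0.0, 1.662]
force: [0.2, -0.9, 0.2]
grip_width: 0.0535
grip_force: 0.0
```

Call:
jog_arm(motion=[[0,0,0,0,0,0,0.3],[0,0,0,0,0,0,0.3],[0,0,0,0,0,0,0.3],[0,0,0,0,0,0,0.3]])

```text
time_s: 15.4
ee_pos: [0.4692, 0.3885, 0.0874]
eef_rot: [3.142, 0.0, 1.662]
force: [0.0, -0.8, -0.1]
grip_width: 0.061
grip_force: 0.0
```

Call:
jog_arm(motion=[[0,0,-0.01,0,0,0,0.3],[0,0,-0.025,0,0,0,0.3],[0,0,-0.03,0,0,0,0.3],[0,0,-0.03,0,0,0,0.3],[0,0,-0.02,0,0,0,0.3]])

```text
time_s: 15.9
ee_pos: [0.4695, 0.3887, 0.2057]
eef_rot: [3.139, -0.002, 1.662]
force: [-0.2, 0.1, 0.0]
grip_width: 0.061
grip_force: 0.0
```

Call:
jog_arm(motion=[[0,0,0,0,0,0,0.3],[0,0,0,0,0,0,0.3],[0,0,0,0,0,0,0.3],[0,0,0,0,0,0,0.3],[0,0,0,0,0,0,0.3]])

```text
time_s: 16.4
ee_pos: [0.4691, 0.3883, 0.2017]
eef_rot: [-3.14, 0.001, 1.662]
force: [0.6, -1.0, 0.5]
grip_width: 0.0607
grip_force: 0.0
```

```bash
python3 - <<'E'
from h import *
to(.4695,.3886,.0878,1.662)
a=ctrl.camera("side")[:,:,::-1]
cv2.imwrite("pics/s7.png",cv2.resize(a[90:260,220:390],(600,600)))
E
```

```text
t 16.4 ee [0.4691 0.3883 0.2017] [-3.1405e+00  7.0000e-04  1.6618e+00] shift [0.0003 0.0006 0.1139] turn [-0.0011  0.0007 -0.0002] F [ 0.6 -1.   0.5] w 0.0607 0.0
```

View pics/s7.png

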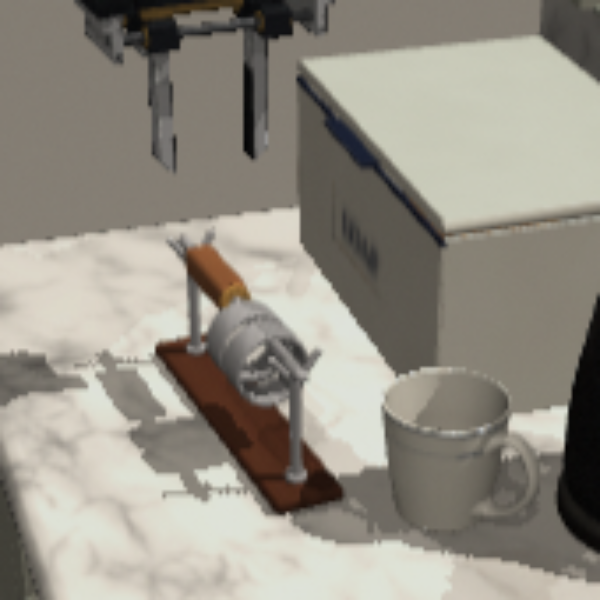

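The rod lies in both forks, with both rings hanging between the handle (215,270) and the far fork (297,365). The gripper is clear. I'll let the swing die out, then hand in.

Call:
jog_arm(motion=[[0,0,0,0,0,0,0.3],[0,0,0,0,0,0,0.3],[0,0,0,0,0,0,0.3],[0,0,0,0,0,0,0.3],[0,0,0,0,0,0,0.3]])

```text
time_s: 16.95
ee_pos: [0.4692, 0.3885, 0.2025]
eef_rot: [-3.142, -0.0, 1.662]
force: [-0.1, -0.4, -0.3]
grip_width: 0.0612
grip_force: 0.0
```

Call:
jog_arm(motion=[[0,0,0,0,0,0,0.3],[0,0,0,0,0,0,0.3],[0,0,0,0,0,0,0.3],[0,0,0,0,0,0,0.3],[0,0,0,0,0,0,0.3]])

```text
time_s: 17.45
ee_pos: [0.4692, 0.3885, 0.2024]
eef_rot: [-3.142, -0.0, 1.662]
force: [-0.7, -0.1, 1.1]
grip_width: 0.0612
grip_force: 0.0
```

```bash
python3 - <<'E'
from h import *
f=lambda:ctrl.camera("side")[160:225,270:325].astype(int)
a=f()
for _ in range(8): b=f(); print(np.abs(b-a).max(),end=' '); a=b
print(ctrl.hand_in())
E
```

```text
4 3 3 3 3 3 4 4 the job is handed in; nothing more can be done
None
```

The rod is back in both forks of its stand with both steel rings hanging between the handle and the far fork, the gripper is clear, and the job was handed in at about 18 s; no verdict came back.

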